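# Hang the drilling template on its dowels and clamp it

### The arm

A 6-joint arm with a two-finger parallel gripper is mounted at the origin on a cart in front of the work surface, level with it; the furniture and walls round the work are solid. World frame = base frame: x ahead of the robot, y to its left, z up, the work surface at z = 0. Lengths are in m, angles in rad, forces in N, time in s.
With the tool pointing down it reaches from about 0.325 to 0.775 m from the base axis. Payload 9.3 kg.
Tool frame: the origin (TCP) lies midway between the tips of the shut fingers; the grasp point (between the pads) lies 19 mm behind it (hold_point_z is the distance from the TCP to the grasp point, in m); z points along the fingers, y is the line along which they close (so a half turn about z gives the same grasp; the last joint's range is limited). The gripper opens to 85 mm and grips with 20 to 120 N. Pads are 22 mm wide; open, the fingers measure 114 mm over their backs; the gripper's body (76 mm by 85 mm) begins 54 mm behind the grasp point. The pads swing forward as they close: fully open they stand 13 mm farther back than shut.
Start: joints at [1.052, 0.259, 0.021, 1.334, 0, 1.418], TCP at [0.197, 0.514, 0.231] pointing down, gripper open.
Joint ranges: [-3.04, 3.04], [-0.91, 1.82], [-1.04, 1.36], [-1.92, 1.95], [-1.52, 1.45], [-3.14, 3.14]. Speed limits (rad/s): [2.22, 2.22, 2.79, 3.14, 3.14, 3.14].

### API

Orientations are given as a rotation vector (axis times angle).
In Python, from cell import * gives the robot as it stands.
- The arm moves only by the shell command python3 -m handwheel 'ROWS' [OPENING]. ROWS is JSON, a list of rows, each an object of numbers: "tx", "ty", "tz": the shift along the tool's x, y, z normalised to -1 to 1, where 1 is 25 cm; "roll": the turn about the tool's z normalised to -1 to 1, where 1 is 0.5 rad. In form: [{"tx": .., "ty": .., "tz": .., "roll": ..}, ...]. A call has 1 to 20 rows; each row is the pose to reach, as a shift and turn from the pose commanded when the call began, along the tool's axes at that moment; what a row does not reach only later rows make up. A row lasts 1/8 s, in which the tool goes at most 62.5 mm and 10.7 degrees, less where a joint would pass 70% of its speed; a pose out of reach is approached as far as the arm can. A call with a number of a shift or a turn outside -1 to 1 is refused whole. A call with a gripper value outside its range is refused whole. OPENING is the opening, from 0 (shut) to 1 (fully open), set as the call begins (- or left out, the last holds). The fingers move at their own pace and stop on an object; the grip force is fixed at half the most. Time passes only in rows, so rows that repeat a pose let the fingers close. It gives the time, the measured TCP pose, the force, the opening and the grip force at its end, in the units of the state.
- sense(): the state, without advancing time (a new reading comes with each control period).
- grab_frame(name): name is "scene" or "top"; returns (picture, depth): 400x640x3 uint8, blue, green, red; 400x640 float32, m along the optical axis (not along the pixel's ray), 0 where there is no reading.
- calibration(name): a dict with "mtx" (3x3 intrinsics, pixels), "distortion" ([k1, k2, p1, p2, k3] as OpenCV has them; the pictures are not rectified), "R" (3x3) and "t" (3): a world point X has camera coordinates R X + t. Camera axes: x right, y down, z forward; pixel columns grow to the right and rows downward; lengths in m; the calibration is good to about 2 mm. A picture is of the moment at which its call begins. calibration takes no time and is no camera call.
- finish_job(): hands the job in; it is judged then, once.
The state is a dict: "time": time; "joints": joint angles; "qvel": joint speeds; "joint_torque": joint torques, N m; "position": TCP position; "ee_rot": TCP orientation; "contact_force": force on the tool from outside, world axes, zero at the start; "moment": the same for the moment, N m; "width": opening from 0.0 (shut) to 1.0 (fully open); "finger_force": force on a finger pad.
Only numpy, scipy, OpenCV 4.12 (cv2) and the standard library are available. Lean on these libraries where they do the work, as an engineer would, in place of code of your own. Each camera call takes 0.05 s, during which the arm holds its last target. There are 200 camera calls.

### The job

Get the baseboard end block ready for drilling: lift the aluminium drilling template by its wooden grip and hang both its holes over the two brass dowels of the plywood end block, feeling for the dowels with a light hand and never forcing it, until it lies flush on the steel strip. Then swing the clamp strap over the end of the template as far as it goes, let go, and leave the bottle, rubber and wheelset where they are.

Things in the scene. Friction and masses are not known exactly. Their poses are not given: they have to be found in the camera images.
- end_block: Plywood baseboard end block, fixed to the worktop, 64 x 218 x 26 mm (x, y, z). Origin on its underside; its long side lies along its y axis, from y = -100 to +118 mm. A steel strip with two upright brass dowels lies along its top, and a swing clamp stands at its +y end.
- block_seat (a point): Point on the block 32 mm above its origin: height of the steel strip's top, where the template rests. The strip (30 x 156 x 6 mm) and its dowels are held by screws in slots: together they sit anywhere up to 8 mm either way along the block's y from this point, differently each time; that is NOT in this measured pose. Across (x) they are true, and hand force does not shift them.
- template_grip (a point): Centre of the wooden grip of the loose drilling template (0.2 kg), 33 mm above the template's underside. The grip is a beech block on the middle of the plate, 18 mm thick (x), 60 mm long (y), from 10 to 46 mm above the underside.
- template_under (a point): Centre of the template's flat underside, z up, y along the plate. Aluminium plate 50 x 160 x 10 mm with two through holes 11.5 mm wide at x = 0, y = -55 and +55 mm; it fits either way round. The small steel bushes on top are not for the dowels. Hung home, this point is 32 mm above the block's origin; resting on the dowel tops only, 44 mm.
- dowels_mid (a point): Fixed point on the block, on top of the mid setting of the two dowels: half-way between them, 44 mm above the block's origin. With the strip in its mid setting the dowels stand at x = 0, y = -55 and +55 mm from here; the true setting is up to 8 mm along y from that. Dowels: 10 mm in diameter, 12 mm tall above the strip, the top 3.5 mm a bullet nose.
- clamp (a joint): Swing clamp: steel strap 16 mm wide, 5 mm thick, turning about an upright post at x = 0, y = +100 mm of the block, 3 mm clear over a template that is home, blocked by one that is not. 0: open, pointing 30 deg beyond the block's -x towards +y. Grows counter-clockwise seen from above to its stop at 2.09, pointing along -y over the template's end. Starts at 0 to 0.35; stays where left.
- clamp_knob (a point): Upright black knob on the free end of the clamp strap, 34 mm from the pivot axis, 15 mm in diameter, from 50 to 79 mm above the block's origin; this point is on its axis, 65 mm above the block's origin. About 2 N at the knob swings the strap.
- glue_bottle: Bystander: white glue bottle with blue cap, 32 mm across, 83 mm tall, standing past the block's -y end; origin at the centre of its underside.
- track_rubber: Bystander: brown cleaning rubber 23 x 52 x 13 mm, lying behind the end block; origin at the centre of its underside.
- wheelset_1: Bystander: small metal wheelset 24 mm long, 12 mm high, lying behind the template; origin at the centre of its underside.

How it is judged:
By the outcome, as a careful person would: the job done as asked, in the order asked, and still so for the second after the job is handed in, with the robot touching nothing.
It also fails if it takes over 64 s, if anything falls off the work surface, if the arm or the gripper's body presses on something with over 40 N, if the wrist force passes 120 N, or if a joint passes its speed limit or range.

## Working session

There is one attempt and no reset: what is moved stays moved. The work goes in short steps, Python scripts to look and compute and a shell command to move; the robot and the scene stay as the last step left them, time stands still between calls to the robot, and variables do not carry over. Pictures are saved under pics/ and viewed, at most 10 in all, crops included, and the job is handed in when it is done.

```bash
mkdir -p pics; ls; python3 - <<'E'
from cell import *
import cv2,numpy as np
for n in("scene","top"):
    p,d=grab_frame(n); cv2.imwrite(f"pics/{n}0.png",p); np.save(f"pics/{n}0.npy",d)
    c=calibration(n); print(n,np.round(c["mtx"],1).tolist(),c["distortion"],"pos",np.round(-np.array(c["R"]).T@np.array(c["t"]),3),np.round(c["R"],3).tolist(),(d>0).mean())
s=sense();print(s)
E
```

```text
pics
scene [[363.5, 0.0, 317.5], [0.0, 363.5, 199.6], [0.0, 0.0, 1.0]] [-0.06426601  0.          0.          0.          0.        ] pos [0.015 0.507 0.498] [[-0.767, -0.641, 0.015], [-0.343, 0.39, -0.854], [0.542, -0.661, -0.519]] 0.86812890625
top [[360.8, 0.0, 321.7], [0.0, 360.8, 201.2], [0.0, 0.0, 1.0]] [-0.0163671  0.         0.         0.         0.       ] pos [ 0.305 -0.057  0.978] [[0.001, -1.0, -0.016], [-0.983, 0.002, -0.183], [0.183, 0.016, -0.983]] 0.99612109375
{'time': 0.1, 'joints': array([ 1.05243276e+00,  2.59122979e-01,  2.08310441e-02,  1.33369520e+00,
       -3.30136298e-06,  1.41818703e+00]), 'qvel': array([-0.00052132, -0.00036626,  0.00207948, -0.0009352 , -0.00095212,
        0.00153035]), 'joint_torque': array([ 5.29402576e-03, -5.56691444e+01,  3.45071018e+01,  1.16129767e-02,
       -1.32633331e-04,  2.31569823e-05]), 'position': array([0.19659234, 0.51339279, 0.23073104]), 'ee_rot': array([-5.71257585e-01, -3.08882218e+00,  1.76772267e-03]), 'contact_force': array([ 0.79363323, -0.14578921,  0.46837342]), 'moment': array([-0.00524893,  0.04082845,  0.00875039]), 'finger_force': 0.0, 'width': 1.0002815473839222}
```

View pics/scene0.png

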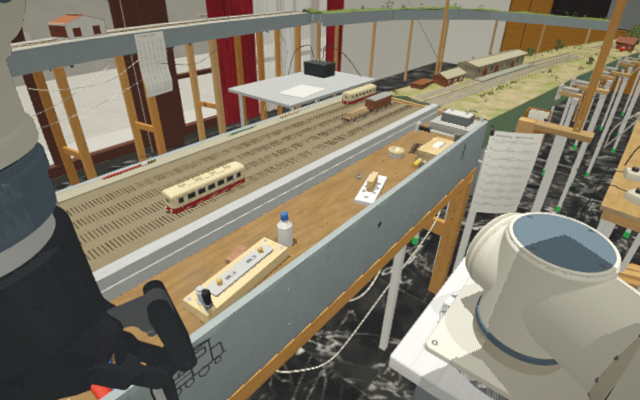

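View pics/top0.png

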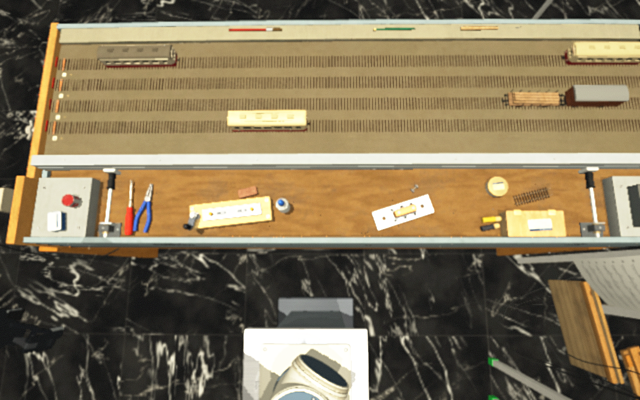

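The scene view shows the block at about (235,275) with the knob at (206,297), the bottle at (285,228) and the template at (371,187). In the top view the block is at (230,212), the knob at (189,222) and the template at (403,211). Next I'll enlarge these in one montage.

```bash
python3 - <<'E'
import cv2,numpy as np
t=cv2.imread("pics/top0.png");s=cv2.imread("pics/scene0.png")
def c(i,x,y,w,h,W,H): return cv2.resize(i[y:y+h,x:x+w],(W,H),interpolation=cv2.INTER_NEAREST)
a=np.hstack([c(t,178,180,100,75,400,300),c(t,353,173,100,75,400,300)])
b=np.hstack([c(s,180,230,120,90,400,300),c(s,340,163,60,45,400,300)])
cv2.imwrite("pics/m0.png",np.vstack([a,b]))
E
```

```text
(no output)
```

View pics/m0.png

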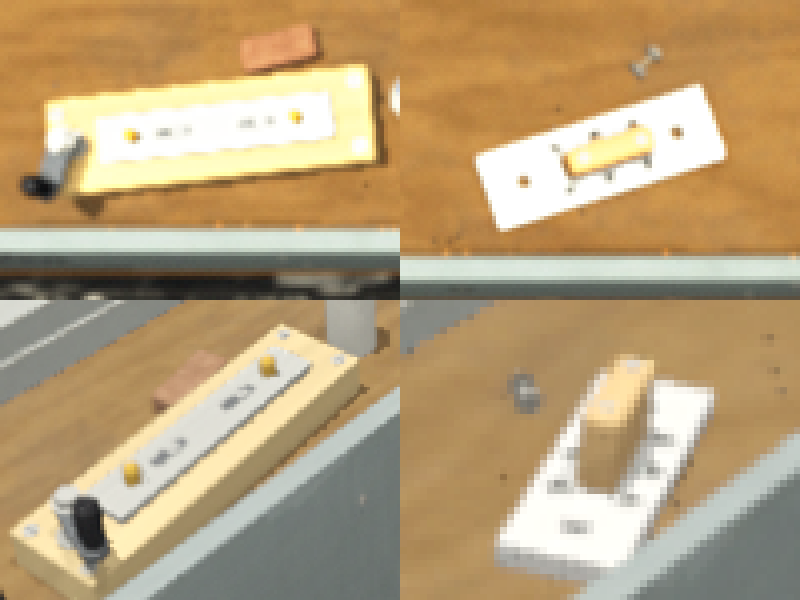

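The montage shows the dowels in the top view at about (211,214) and (252,209), and in the scene view at (219,282) and (260,250). The template rectangle has its holes at top-view (384,218) and (422,206), with the grip between them. The knob is at top-view (188,226). Next I'll measure these.

```bash
cat >h.py <<'E'
from cell import *
import cv2,numpy as np
def ray(n,uv):
    c=calibration(n);R=np.array(c["R"]);t=np.array(c["t"])
    p=cv2.undistortPoints(np.array([[uv]],float),np.array(c["mtx"]),np.array(c["distortion"])).ravel()
    d=R.T@np.array([p[0],p[1],1]);return -R.T@t,d
def plane(n,uv,z):
    o,d=ray(n,uv);return o+d*(z-o[2])/d[2]
def tri(a,b):
    o1,d1=ray("top",a);o2,d2=ray("scene",b);d1/=np.linalg.norm(d1);d2/=np.linalg.norm(d2)
    k=np.linalg.lstsq(np.c_[d1,-d2],o2-o1,rcond=None)[0];p,q=o1+k[0]*d1,o2+k[1]*d2
    return (p+q)/2,np.linalg.norm(p-q)
def blobs(img,lo,hi,roi,amin=3,hull=False):
    x,y,w,h=roi;m=cv2.inRange(cv2.cvtColor(img,cv2.COLOR_BGR2HSV)[y:y+h,x:x+w],np.array(lo),np.array(hi))
    n,l,st,c=cv2.connectedComponentsWithStats(m)
    r=[]
    for i in range(1,n):
        if st[i,4]>=amin:
            yy,xx=np.nonzero(l==i);r.append((int(st[i,4]),np.round(c[i]+[x,y],2),np.c_[xx+x,yy+y].astype(np.float32)))
    return sorted(r,key=lambda q:-q[0])
E
python3 - <<'E'
from h import *
t=cv2.imread("pics/top0.png");s=cv2.imread("pics/scene0.png")
ht=cv2.cvtColor(t,cv2.COLOR_BGR2HSV);hs=cv2.cvtColor(s,cv2.COLOR_BGR2HSV)
for n,h,pts in(("top",ht,[(211,214),(252,209),(225,205),(225,225),(188,226),(404,211),(365,215),(350,200),(247,191)]),("scene",hs,[(219,282),(260,250),(200,290),(230,290),(206,297),(374,178),(371,192),(360,205)])):
    print(n,[(p,h[p[1],p[0]].tolist()) for p in pts])
def show(k,bl,m=6): print(k,[(b[0],b[1].tolist()) for b in bl[:m]])
show("dt",blobs(t,(8,150,120),(28,255,255),(200,200,62,22)))
show("ds",blobs(s,(8,150,120),(28,255,255),(205,240,70,55)))
show("kt",blobs(t,(0,0,0),(180,255,70),(180,212,22,22)))
show("ks",blobs(s,(0,0,0),(180,255,70),(196,280,24,30)))
b=blobs(t,(15,60,190),(35,150,255),(180,190,100,50));show("block",b)
r=cv2.minAreaRect(np.vstack([b[0][2]]));print(r);print([plane("top",p,.026).round(4).tolist() for p in cv2.boxPoints(r)])
b=blobs(t,(0,0,200),(180,50,255),(360,185,80,50));show("tpl",b)
r=cv2.minAreaRect(b[0][2]);print(r);print([plane("top",p,.010).round(4).tolist() for p in cv2.boxPoints(r)],plane("top",r[0],.01))
g=blobs(t,(10,70,200),(35,255,255),(385,200,40,20));show("grip",g);r=cv2.minAreaRect(g[0][2]);print(r)
g=blobs(s,(8,60,120),(35,255,255),(355,165,30,40));show("grips",g)
E
```

```text
top [((211, 214), [19, 202, 221]), ((252, 209), [21, 206, 237]), ((225, 205), [28, 69, 255]), ((225, 225), [19, 141, 205]), ((188, 226), [105, 28, 18]), ((404, 211), [29, 72, 255]), ((365, 215), [16, 155, 193]), ((350, 200), [17, 162, 197]), ((247, 191), [12, 140, 224])]
scene [((219, 282), [21, 166, 187]), ((260, 250), [21, 171, 172]), ((200, 290), [24, 13, 189]), ((230, 290), [23, 71, 255]), ((206, 297), [140, 21, 37]), ((374, 178), [19, 99, 240]), ((371, 192), [23, 11, 208]), ((360, 205), [18, 119, 182])]
dt [(38, [205.42, 200.97]), (11, [222.0, 200.0]), (4, [251.5, 208.5]), (4, [210.5, 213.5])]
ds [(15, [218.93, 281.67]), (13, [260.0, 249.31])]
kt [(25, [187.92, 226.52])]
ks [(106, [206.08, 296.76])]
block [(931, [235.04, 210.48]), (20, [276.3, 203.6]), (13, [263.38, 191.54]), (12, [223.25, 194.33]), (9, [209.78, 230.78]), (8, [210.25, 220.75])]
((229.9095001220703, 211.54888916015625), (26.13429832458496, 82.52935791015625), 83.41805267333984)
[[0.4768, 0.3215, 0.026], [0.5024, 0.0998, 0.026], [0.4317, 0.0898, 0.026], [0.4064, 0.3085, 0.026]]
tpl [(956, [402.13, 212.12]), (8, [398.5, 212.0]), (7, [413.0, 207.29])]
((402.7626953125, 211.82553100585938), (19.534976959228516, 59.947689056396484), 72.34988403320312)
[[0.456, -0.1754, 0.01], [0.5059, -0.3324, 0.01], [0.4545, -0.3457, 0.01], [0.4054, -0.1901, 0.01]] [ 0.45525155 -0.26061787  0.01      ]
grip [(134, [404.93, 210.52]), (4, [386.5, 206.0])]
((404.300048828125, 210.4000244140625), (7.905693531036377, 23.084625244140625), 71.56504821777344)
grips [(568, [367.46, 175.73]), (40, [381.82, 191.42]), (12, [357.83, 203.67])]
```

```bash
python3 - <<'E'
from h import *
t=cv2.imread("pics/top0.png");s=cv2.imread("pics/scene0.png")
def wc(img,c,r,base):
    S=cv2.cvtColor(img,cv2.COLOR_BGR2HSV)[...,1].astype(float);x,y=c
    w=np.clip(S[y-r:y+r+1,x-r:x+r+1]-base,0,None);yy,xx=np.mgrid[y-r:y+r+1,x-r:x+r+1]
    return np.array([(w*xx).sum(),(w*yy).sum()])/w.sum()
D=[wc(t,(211,214),2,60),wc(t,(252,209),2,60)];print(D)
DS=[(218.93,281.67),(260,249.31)]
for a,b in zip(D,DS): print("dowel tri",tri(a,b),plane("top",a,.042),plane("scene",b,.039))
P=[plane("top",a,.042) for a in D];m=(P[0]+P[1])/2;v=P[0]-P[1];yaw=np.arctan2(-v[0],v[1]);print("dist",np.linalg.norm(v),"mid",m,"yaw",yaw)
P2=[plane("scene",a,.039) for a in DS];v=P2[0]-P2[1];print("scene dist",np.linalg.norm(v),"mid",(P2[0]+P2[1])/2,"yaw",np.arctan2(-v[0],v[1]))
H=[wc(t,(384,218),2,60),wc(t,(422,206),2,60)];print(H)
Q=[plane("top",a,.009) for a in H];v=Q[0]-Q[1];print("holes",Q,"dist",np.linalg.norm(v),"mid",(Q[0]+Q[1])/2,"yaw",np.arctan2(-v[0],v[1]))
print("grip top",tri((404.3,210.4),(372.5,175.75)),plane("top",(404.3,210.4),.046))
K=tri((187.9,226.5),(206.1,296.8));print("knob",K)
c,sn=np.cos(yaw),np.sin(yaw)
piv=m+np.array([-sn,c,0])*.1;d=K[0][:2]-piv[:2];print("knob rel block from dowelmid+100",np.array([[c,sn],[-sn,c]])@d)
for n,f in(("top",1),):
    z=np.load("pics/top0.npy")
    C=calibration("top");R=np.array(C["R"]);tt=np.array(C["t"])
    for u in(190,230,400):
      for vv in(200,230,234,237,238,239,240,241,242,243,245):
        o,d=ray("top",(u,vv));print(u,vv,(o+d*z[vv,u]).round(3).tolist()) if u!=230 else 0
s0=sense();R=cv2.Rodrigues(s0["ee_rot"])[0];print(R.round(3))
E
```

```text
[array([210.41931034, 213.46206897]), array([251.47972973, 208.73986486])]
dowel tri (array([0.44686083, 0.25300954, 0.03752731]), np.float64(0.0009751464356840114)) [0.44655112 0.25189289 0.042     ] [0.44498961 0.25360028 0.039     ]
dowel tri (array([0.45899493, 0.1437524 , 0.03815481]), np.float64(0.001693408064154968)) [0.45903666 0.1434856  0.042     ] [0.45733115 0.1440812  0.039     ]
dist 0.10912391644513432 mid [0.45279389 0.19768925 0.042     ] yaw 0.1146672928574526
scene dist 0.110212256206997 mid [0.45116038 0.19884074 0.039     ] yaw 0.11221518236402087
[array([383.47634069, 217.94952681]), array([421.57388316, 205.66323024])]
holes [array([ 0.43874942, -0.20816852,  0.009     ]), array([ 0.47225828, -0.31250845,  0.009     ])] dist 0.10958861662684473 mid [ 0.45550385 -0.26033848  0.009     ] yaw 0.31074661611393906
grip top (array([ 0.45247654, -0.25701658,  0.04819066]), np.float64(0.001302677851537272)) [ 0.45340116 -0.25718068  0.046     ]
knob (array([0.40980635, 0.30154284, 0.06301868]), np.float64(0.0006043405814330347))
knob rel block from dowelmid+100 [-0.03082271  0.00809005]
190 200 [0.305, -0.057, 0.978]
190 230 [0.402, 0.302, 0.045]
190 234 [0.396, 0.318, 0.002]
190 237 [0.388, 0.318, -0.0]
190 238 [0.382, 0.301, 0.043]
190 239 [0.379, 0.302, 0.042]
190 240 [0.377, 0.302, 0.04]
190 241 [0.374, 0.301, 0.044]
190 242 [0.371, 0.3, 0.045]
190 243 [0.369, 0.303, 0.036]
190 245 [0.369, 0.332, -0.041]
400 200 [0.489, -0.256, 0.002]
400 230 [0.407, -0.253, 0.001]
400 234 [0.396, -0.253, 0.002]
400 237 [0.388, -0.254, -0.005]
400 238 [0.382, -0.244, 0.042]
400 239 [0.379, -0.244, 0.042]
400 240 [0.377, -0.244, 0.043]
400 241 [0.374, -0.243, 0.044]
400 242 [0.372, -0.244, 0.042]
400 243 [0.369, -0.244, 0.038]
400 245 [0.369, -0.26, -0.041]
[[-0.934  0.358 -0.001]
 [ 0.358  0.934 -0.001]
 [ 0.    -0.001 -1.   ]]
```

```bash
cat >go.py <<'E'
# go.py x y z yaw ... : shift/turn from the pose now (tool y at world angle yaw), chained per call
import sys
from h import *
def cur():
    s=sense();R=cv2.Rodrigues(s["ee_rot"])[0];return s["position"],np.arctan2(R[1,1],R[0,1])
def rows(*wps,start=None):
    p,y=start or cur()
    for w in wps:
        d=np.array(w[:3])-p;ty=np.array([np.cos(y),np.sin(y)]);tx=np.array([-ty[1],ty[0]])
        a=(y-w[3]+np.pi)%(2*np.pi)-np.pi
        print("from",np.round(p,4),round(y,4),"-> tx %.4f ty %.4f tz %.4f roll %.4f"%(d[:2]@tx/.25,d[:2]@ty/.25,-d[2]/.25,a/.5))
        p,y=np.array(w[:3]),w[3]
if __name__=="__main__":
    a=list(map(float,sys.argv[1:]));rows(*[a[i:i+4] for i in range(0,len(a),4)])
E
python3 go.py .40 .32 .22 .8  .43 .1 .2 .5  .45 -.12 .15 .311  .4545 -.259 .08 .311
```

```text
from [0.1966 0.5134 0.2307] 1.205 -> tx -1.0365 ty -0.4314 tz 0.0429 roll 0.8101
from [0.4  0.32 0.22] 0.8 -> tx -0.6992 ty -0.5477 tz 0.0800 roll 0.6000
from [0.43 0.1  0.2 ] 0.5 -> tx -0.8106 ty -0.3517 tz 0.2000 roll 0.3780
from [ 0.45 -0.12  0.15] 0.311 -> tx -0.5348 ty -0.1530 tz 0.2800 roll 0.0000
```

```bash
python3 -m handwheel '[{"tx":-1,"ty":-0.43,"tz":0.04,"roll":0.81},{"tx":-1,"ty":-0.43,"tz":0.04,"roll":0.81},{"tx":-1,"ty":-0.43,"tz":0.04,"roll":0.81},{"tx":-1,"ty":-0.43,"tz":0.04,"roll":0.81},{"tx":-1,"ty":-0.43,"tz":0.04,"roll":0.81},{"tx":-1,"ty":-0.43,"tz":0.04,"roll":0.81}]' 0.5 && python3 go.py .43 .1 .2 .5  .45 -.12 .15 .311  .4545 -.259 .08 .311
```

```text
time: 0.85
position: [0.3926, 0.3226, 0.2208]
ee_rot: [-1.185, -2.909, 0.001]
contact_force: [-0.4, -0.0, 1.0]
width: 0.496
finger_force: 0.0
from [0.3926 0.3226 0.2208] 0.7969 -> tx -0.7292 ty -0.5323 tz 0.0833 roll 0.5938
from [0.43 0.1  0.2 ] 0.5 -> tx -0.8106 ty -0.3517 tz 0.2000 roll 0.3780
from [ 0.45 -0.12  0.15] 0.311 -> tx -0.5348 ty -0.1530 tz 0.2800 roll 0.0000
```

```bash
python3 -m handwheel '[{"tx":-0.73,"ty":-0.53,"tz":0.08,"roll":0.59},{"tx":-0.73,"ty":-0.53,"tz":0.08,"roll":0.59},{"tx":-0.73,"ty":-0.53,"tz":0.08,"roll":0.59},{"tx":-0.73,"ty":-0.53,"tz":0.08,"roll":0.59},{"tx":-0.73,"ty":-0.53,"tz":0.08,"roll":0.59}]' && python3 -m handwheel '[{"tx":-0.81,"ty":-0.35,"tz":0.2,"roll":0.38},{"tx":-0.81,"ty":-0.35,"tz":0.2,"roll":0.38},{"tx":-0.81,"ty":-0.35,"tz":0.2,"roll":0.38},{"tx":-0.81,"ty":-0.35,"tz":0.2,"roll":0.38},{"tx":-0.81,"ty":-0.35,"tz":0.2,"roll":0.38}]' && python3 go.py .4545 -.259 .08 .311
```

```text
time: 1.48
position: [0.4301, 0.1005, 0.2011]
ee_rot: [-1.599, -2.703, 0.0]
contact_force: [0.7, 0.2, -0.8]
width: 0.502
finger_force: 0.0
time: 2.1
position: [0.452, -0.1184, 0.1505]
ee_rot: [-1.847, -2.54, 0.0]
contact_force: [0.3, 0.1, 0.6]
width: 0.504
finger_force: 0.0
from [ 0.452  -0.1184  0.1505] 0.3133 -> tx -0.5382 ty -0.1638 tz 0.2820 roll 0.0046
```

```bash
python3 -m handwheel '[{"tx":-0.54,"ty":-0.164,"tz":0.28,"roll":0.005},{"tx":-0.54,"ty":-0.164,"tz":0.28,"roll":0.005},{"tx":-0.54,"ty":-0.164,"tz":0.28,"roll":0.005},{"tx":-0.54,"ty":-0.164,"tz":0.28,"roll":0.005},{"tx":-0.54,"ty":-0.164,"tz":0.28,"roll":0.005}]' && python3 go.py .4545 -.259 .016 .311; python3 - <<'E'
from h import *
p,d=grab_frame("scene");q,_=grab_frame("top")
cv2.imwrite("pics/hov.png",np.hstack([cv2.resize(p[135:225,325:425],(400,360),interpolation=0),cv2.resize(q[165:255,350:450],(400,360),interpolation=0)]))
E
```

```text
time: 2.72
position: [0.4552, -0.2571, 0.0817]
ee_rot: [-1.846, -2.542, -0.001]
contact_force: [-1.4, -0.5, -0.8]
width: 0.499
finger_force: 0.0
from [ 0.4552 -0.2571  0.0817] 0.3142 -> tx -0.0064 ty -0.0048 tz 0.2630 roll 0.0065
```

View pics/hov.png

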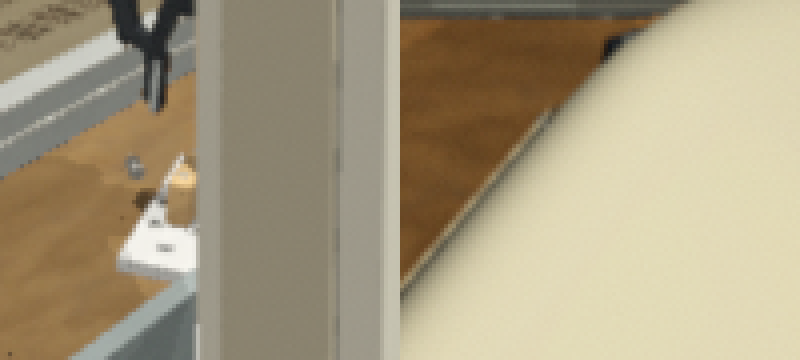

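The scene crop shows the finger tips at about (364,161) above the grip at (371,178), half hidden by the arm. I'll check the projection of the TCP.

```bash
python3 - <<'E'
from h import *
for P in([.4552,-.2571,.0817],[.4545,-.259,.046],[.4545,-.259,.014]):
    c=calibration("scene");print(cv2.projectPoints(np.array([P]),cv2.Rodrigues(np.array(c["R"]))[0],np.array(c["t"]),np.array(c["mtx"]),np.array(c["distortion"]))[0].ravel())
E
```

```text
[372.56951218 164.14114131]
[371.94465891 175.9523932 ]
[370.86943213 186.30954357]
```

The TCP projects to (373,164), so the visible finger at 364 is the left one, as expected. Next I'll descend and grip.

```bash
python3 -m handwheel '[{"tx":-0.006,"ty":-0.005,"tz":0.15,"roll":0.006},{"tx":-0.006,"ty":-0.005,"tz":0.2,"roll":0.006},{"tx":-0.006,"ty":-0.005,"tz":0.24,"roll":0.006},{"tx":-0.006,"ty":-0.005,"tz":0.26,"roll":0.006},{"tx":-0.006,"ty":-0.005,"tz":0.26,"roll":0.006}]' && python3 -m handwheel '[{"tz":0},{"tz":0},{"tz":0},{"tz":0},{"tz":0},{"tz":0}]' 0
```

```text
time: 3.45
position: [0.454, -0.2608, 0.0165]
ee_rot: [1.852, 2.537, 0.0]
contact_force: [0.5, 1.2, 1.0]
width: 0.5
finger_force: 0.0$[0]: bad value
```

```bash
python3 -m handwheel '[{"tx":0,"ty":0,"tz":0,"roll":0},{"tx":0,"ty":0,"tz":0,"roll":0},{"tx":0,"ty":0,"tz":0,"roll":0},{"tx":0,"ty":0,"tz":0,"roll":0},{"tx":0,"ty":0,"tz":0,"roll":0},{"tx":0,"ty":0,"tz":0,"roll":0}]' 0
```

```text
time: 4.2
position: [0.4542, -0.2612, 0.017]
ee_rot: [1.852, 2.536, -0.0]
contact_force: [0.5, 1.0, 7.2]
width: 0.196
finger_force: 59.6
```

```bash
python3 -m handwheel '[{"tx":0,"ty":0,"tz":-0.1,"roll":0},{"tx":0,"ty":0,"tz":-0.25,"roll":0},{"tx":0,"ty":0,"tz":-0.45,"roll":0},{"tx":0,"ty":0,"tz":-0.6,"roll":0},{"tx":0,"ty":0,"tz":-0.6,"roll":0},{"tx":0,"ty":0,"tz":-0.6,"roll":0}]' && python3 go.py .46 -.03 .17 .2 .4513 .1983 .17 .113 .4513 .1983 .085 .113
```

```text
time: 4.95
position: [0.4534, -0.2605, 0.1653]
ee_rot: [-1.852, -2.536, -0.0]
contact_force: [0.8, 0.3, -2.6]
width: 0.201
finger_force: 59.1
from [ 0.4534 -0.2605  0.1653] 0.3094 -> tx 0.8701 ty 0.3060 tz -0.0189 roll 0.2188
from [ 0.46 -0.03  0.17] 0.2 -> tx 0.9019 ty 0.1473 tz -0.0000 roll 0.1740
from [0.4513 0.1983 0.17  ] 0.113 -> tx 0.0000 ty 0.0000 tz 0.3400 roll 0.0000
```

```bash
python3 -m handwheel '[{"tx":0.1,"ty":0.03,"tz":0,"roll":0.02},{"tx":0.25,"ty":0.08,"tz":0,"roll":0.06},{"tx":0.4,"ty":0.14,"tz":0,"roll":0.1},{"tx":0.6,"ty":0.2,"tz":0,"roll":0.15},{"tx":0.75,"ty":0.26,"tz":-0.02,"roll":0.2},{"tx":0.87,"ty":0.306,"tz":-0.02,"roll":0.22},{"tx":0.87,"ty":0.306,"tz":-0.02,"roll":0.22}]' && python3 -m handwheel '[{"tx":0.1,"ty":0.02,"tz":0,"roll":0.02},{"tx":0.25,"ty":0.04,"tz":0,"roll":0.06},{"tx":0.4,"ty":0.07,"tz":0,"roll":0.1},{"tx":0.6,"ty":0.1,"tz":0,"roll":0.14},{"tx":0.75,"ty":0.13,"tz":0,"roll":0.17},{"tx":0.86,"ty":0.145,"tz":0,"roll":0.174},{"tx":0.9,"ty":0.147,"tz":0,"roll":0.174},{"tx":0.9,"ty":0.147,"tz":0,"roll":0.174}]' && python3 go.py .4513 .1983 .08 .113;  python3 - <<'E'
from h import *
p,d=grab_frame("scene");q,_=grab_frame("top")
cv2.imwrite("pics/s1.png",p);cv2.imwrite("pics/t1.png",q)
cv2.imwrite("pics/b1.png",np.hstack([cv2.resize(p[190:325,170:320],(450,405),interpolation=0),cv2.resize(q[150:285,170:270],(300,405),interpolation=0)]))
E
```

```text
time: 5.82
position: [0.4595, -0.0284, 0.1698]
ee_rot: [-1.984, -2.432, 0.002]
contact_force: [-0.3, -1.0, -2.2]
width: 0.203
finger_force: 58.9
time: 6.82
position: [0.4517, 0.1971, 0.1705]
ee_rot: [-2.092, -2.343, 0.002]
contact_force: [0.6, -0.5, -1.9]
width: 0.199
finger_force: 58.9
from [0.4517 0.1971 0.1705] 0.1131 -> tx 0.0050 ty -0.0010 tz 0.3619 roll 0.0002
```

View pics/b1.png

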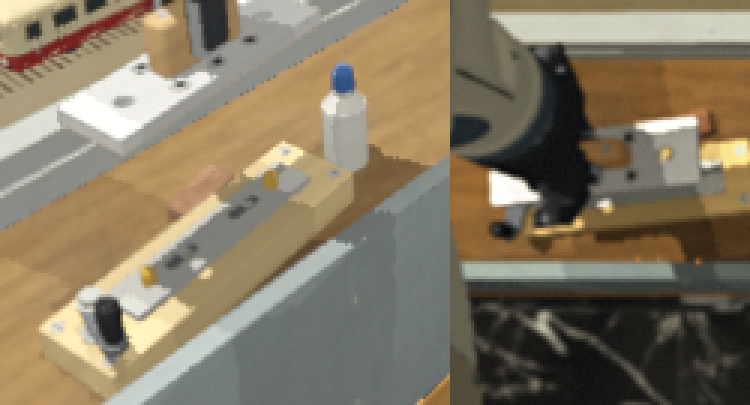

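The scene view shows the template level above the block, with its +y hole at about (211.3,223.7). In the top view the -y hole is at about (241.7,202.3), with the dowel visible through it. I'll work out how far the template is offset from the TCP.

```bash
python3 - <<'E'
from h import *
s=cv2.imread("pics/s1.png");t=cv2.imread("pics/t1.png")
x,y=211,224
print(cv2.cvtColor(s,cv2.COLOR_BGR2GRAY)[y-4:y+5,x-6:x+7])
print(cv2.cvtColor(t,cv2.COLOR_BGR2HSV)[198:208,236:248,1])
c,sn=np.cos(.113),np.sin(.113)
T=np.array([.4517,.1971])
def loc(P): d=P[:2]-T;return np.array([c*d[0]+sn*d[1],-sn*d[0]+c*d[1]])*1000
for uv in((211.3,223.7),(211,223.7)): print("scene hole rel tcp",loc(plane("scene",uv,.1635)))
print("top hole",loc(plane("top",(241.7,202.3),.1635)))
for z,uv in((.039,(218.93,281.67)),(.039,(260,249.31))): print("scene dowel",loc(plane("scene",uv,z)))
for z,uv in((.042,(210.42,213.46)),(.042,(251.48,208.74))): print("top dowel",loc(plane("top",uv,z)))
E
```

```text
[[239 239 238 239 239 241 241 242 243 242 240 240 240]
 [238 238 238 235 231 232 233 233 234 236 239 240 240]
 [238 239 234 212 182 185 176 179 188 214 234 239 239]
 [239 236 216 177 155 157 161 167 172 194 224 238 239]
 [242 236 210 160 151 155 162 170 181 207 231 239 239]
 [254 243 230 200 183 173 183 203 224 238 239 239 239]
 [255 254 244 240 238 238 238 239 239 240 239 240 240]
 [255 255 255 254 242 239 240 239 239 240 240 240 240]
 [255 255 255 255 252 243 240 239 240 240 240 239 240]]
[[ 20  26  24  21  20  33  36  31  23  24  22  24]
 [ 28  27  24  24  47  89 102  77  34  21  25  24]
 [ 28  26  19  36  94 121 133 120  49  26  24  25]
 [ 28  22  21  50 109 126 136 121  50  24  25  23]
 [ 28  24  18  52 106 122 120  82  33  24  24  23]
 [ 28  21  18  36  75  86  68  35  21  22  23  24]
 [ 22  24  22  25  35  33  27  21  21  22  22  22]
 [ 24  24  24  22  26  22  21  24  22  24  22  25]
 [ 24  24  28  24  25  26  24  23  22  22  26  26]
 [ 26  26  20  22  22  22  23  25  23  22  23  23]]
scene hole rel tcp [-2.60923793 53.75481782]
scene hole rel tcp [-2.21658151 54.02897801]
top hole [ -4.02452925 -56.32498639]
scene dowel [-0.29664429 56.89659814]
scene dowel [ -0.38314081 -53.31562412]
top dowel [ 1.06770063 55.02189767]
top dowel [  1.24388917 -54.10042181]
```

```bash
python3 -m handwheel '[{"tx":0.008,"ty":0.003,"tz":0.08,"roll":0},{"tx":0.008,"ty":0.003,"tz":0.2,"roll":0},{"tx":0.008,"ty":0.003,"tz":0.3,"roll":0},{"tx":0.008,"ty":0.003,"tz":0.37,"roll":0},{"tx":0.008,"ty":0.003,"tz":0.39,"roll":0},{"tx":0.008,"ty":0.003,"tz":0.39,"roll":0}]' ;  python3 - <<'E'
from h import *
p,d=grab_frame("scene");q,_=grab_frame("top")
cv2.imwrite("pics/s2.png",p);cv2.imwrite("pics/t2.png",q)
cv2.imwrite("pics/b2.png",np.hstack([cv2.resize(p[215:315,180:280],(400,400),interpolation=0),cv2.resize(q[180:240,200:260],(400,400),interpolation=0)]))
E
```

```text
time: 7.68
position: [0.4527, 0.199, 0.074]
ee_rot: [2.094, 2.342, -0.0]
contact_force: [-0.1, 0.1, -1.2]
width: 0.202
finger_force: 58.9
```

View pics/b2.png

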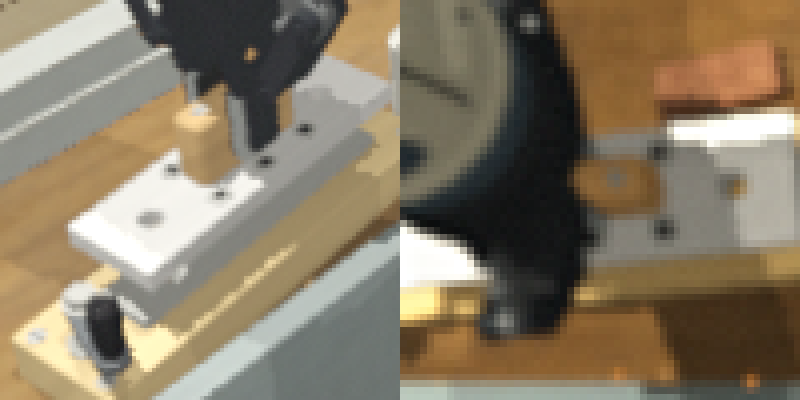

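In the scene view the hole is at about (217.5,269.5). In the top view the -y hole is at about (250.3,208), with brass showing in its right part. I'll compute sub-pixel offsets against the dowels.

```bash
python3 - <<'E'
from h import *
s=cv2.imread("pics/s2.png");t=cv2.imread("pics/t2.png")
def dark(img,c,r):
    g=cv2.cvtColor(img,cv2.COLOR_BGR2GRAY).astype(float);x,y=c
    w=g[y-r:y+r+1,x-r:x+r+1];yy,xx=np.mgrid[y-r:y+r+1,x-r:x+r+1]
    w=np.clip(np.median(w)-15-w,0,None);return np.array([(w*xx).sum(),(w*yy).sum()])/w.sum()
hs=dark(s,(217,269),5)
print(cv2.cvtColor(t,cv2.COLOR_BGR2HSV)[204:212,245:257,1]);print(cv2.cvtColor(t,cv2.COLOR_BGR2GRAY)[204:212,245:257])
c,sn=np.cos(.113),np.sin(.113);T=np.array([.4527,.199])
def loc(P): d=P[:2]-T;return np.array([c*d[0]+sn*d[1],-sn*d[0]+c*d[1]])*1000
print(hs,loc(plane("scene",hs,.067)));ht=np.array((250.2,208));print(loc(plane("top",ht,.067)))
h0=dark(cv2.imread("pics/s1.png"),(211,224),5);print(h0)
for z,uv in((.039,(218.93,281.67)),(.039,(260,249.31))): print("scene dowel",loc(plane("scene",uv,z)))
for z,uv in((.042,(210.42,213.46)),(.042,(251.48,208.74))): print("top dowel",loc(plane("top",uv,z)))
E
```

```text
[[ 26  25  28  27  24  25  25  22  24  26  24  24]
 [ 25  26  26  25  26  23  25  23  24  23  23  24]
 [ 26  24  27  27  28  44  42  26  23  24  24  23]
 [ 23  25  24  25  62 121  88  37  23  23  21  24]
 [ 27  25  26  32  87 143  95  39  24  23  23  23]
 [ 21  25  24  29  61  76  47  26  21  23  21  21]
 [ 25  27  27  22  27  27  25  21  23  24  23  23]
 [ 27  25  22  24  23  22  21  20  23  23  24  25]]
[[123 127 151 166 165 167 171 171 173 175 174 176]
 [127 126 132 141 141 143 158 171 175 173 173 175]
 [125 126 120 110 108 110 139 166 174 173 175 174]
 [129 127 114 101  92  98 131 164 175 175 173 174]
 [128 127 118 101  97 110 141 166 175 175 174 174]
 [128 128 123 112 109 131 158 173 176 175 174 174]
 [127 129 126 123 127 159 172 175 174 173 173 175]
 [127 127 125 126 133 162 175 175 174 173 175 176]]
[217.02044444 269.28355556] [-0.80499438 53.968939  ]
[ -2.36811408 -57.59135632]
[210.50375313 223.43369475]
scene dowel [-1.50450996 55.12147546]
scene dowel [ -1.59100647 -55.0907468 ]
top dowel [-0.14016504 53.24677499]
top dowel [ 3.60235047e-02 -5.58755445e+01]
```

```bash
python3 -m handwheel '[{"tx":0.002,"ty":0.001,"tz":0.02,"roll":0},{"tx":0.002,"ty":0.001,"tz":0.035,"roll":0},{"tx":0.002,"ty":0.001,"tz":0.044,"roll":0},{"tx":0.002,"ty":0.001,"tz":0.044,"roll":0},{"tx":0.002,"ty":0.001,"tz":0.044,"roll":0}]'; python3 -m handwheel '[{"tx":0,"ty":0,"tz":0.004,"roll":0},{"tx":0,"ty":0,"tz":0.004,"roll":0},{"tx":0,"ty":0,"tz":0.004,"roll":0}]'; python3 -m handwheel '[{"tx":0,"ty":0,"tz":0.004,"roll":0},{"tx":0,"ty":0,"tz":0.004,"roll":0},{"tx":0,"ty":0,"tz":0.004,"roll":0}]'
```

```text
time: 8.4
position: [0.4526, 0.2001, 0.0628]
ee_rot: [2.093, 2.343, 0.0]
contact_force: [0.1, -0.1, -2.6]
width: 0.197
finger_force: 58.9
time: 8.78
position: [0.4526, 0.2, 0.0618]
ee_rot: [-2.093, -2.343, 0.0]
contact_force: [-0.7, 0.5, -1.7]
width: 0.197
finger_force: 58.9
time: 9.15
position: [0.4526, 0.2, 0.0608]
ee_rot: [-2.093, -2.343, 0.0]
contact_force: [-0.3, 1.1, -2.0]
width: 0.2
finger_force: 58.9
```

```bash
for i in 1 2 3; do python3 -m handwheel '[{"tx":0,"ty":0,"tz":0.003,"roll":0},{"tx":0,"ty":0,"tz":0.003,"roll":0},{"tx":0,"ty":0,"tz":0.003,"roll":0}]'|egrep 'posi|contact'; done; python3 -c "
from cell import *;s=sense();print(s['moment'],s['contact_force'])"
```

```text
position: [0.4526, 0.2001, 0.06]
contact_force: [0.6, -0.6, -2.1]
position: [0.4526, 0.2001, 0.0593]
contact_force: [-0.5, -0.4, -2.3]
position: [0.4526, 0.2001, 0.0585]
contact_force: [-0.3, 0.7, -2.0]
[ 0.00198358 -0.01877815  0.00640999] [-0.28476856  0.6583736  -1.98818531]
```

```bash
for i in 1 2 3; do python3 -m handwheel '[{"tx":0,"ty":0,"tz":0.002,"roll":0},{"tx":0,"ty":0,"tz":0.003,"roll":0},{"tx":0,"ty":0,"tz":0.003,"roll":0}]'|egrep 'posi|contact'; done; python3 -c "
from cell import *;s=sense();print(s['moment'],s['contact_force'])"
```

```text
position: [0.4526, 0.2001, 0.0578]
contact_force: [-0.0, 0.4, -3.0]
position: [0.4527, 0.2, 0.0571]
contact_force: [0.1, 0.6, -1.9]
position: [0.4527, 0.2, 0.0563]
contact_force: [1.0, -0.3, -1.1]
[-0.06665236 -0.21325029  0.11573384] [ 0.99793429 -0.29609703 -1.05417222]
```

```bash
for i in 1 2 3; do python3 -m handwheel '[{"tx":0,"ty":0,"tz":0.001,"roll":0},{"tx":0,"ty":0,"tz":0.002,"roll":0},{"tx":0,"ty":0,"tz":0.002,"roll":0}]'|egrep 'posi|contact';python3 -c "
from cell import *;s=sense();print(s['moment'],s['ee_rot'])"; done
```

```text
position: [0.4527, 0.2, 0.0558]
contact_force: [1.2, -0.6, -1.5]
[-0.14839283 -0.25654811  0.02727819] [2.09297150e+00 2.34267325e+00 1.07897938e-04]
position: [0.4527, 0.2, 0.0553]
contact_force: [0.7, 0.2, -1.5]
[-0.11325635 -0.3230908   0.01650069] [2.09295194e+00 2.34274131e+00 7.53789757e-05]
position: [0.4526, 0.2001, 0.0548]
contact_force: [1.5, -1.7, -0.5]
[-0.18958394 -0.33940912  0.05402471] [2.09300144e+00 2.34275688e+00 2.91938644e-05]
```

```bash
python3 -m handwheel '[{"tx":-0.001,"ty":0.0015,"tz":0,"roll":0},{"tx":-0.001,"ty":0.0015,"tz":0.001,"roll":0},{"tx":-0.001,"ty":0.0015,"tz":0.001,"roll":0}]'|egrep 'posi|contact';for i in 1 2 3; do python3 -c "
from cell import *;s=sense();print(s['moment'])";python3 -m handwheel '[{"tx":0,"ty":0,"tz":0.002,"roll":0},{"tx":0,"ty":0,"tz":0.003,"roll":0},{"tx":0,"ty":0,"tz":0.003,"roll":0}]'|egrep 'posi|contact'; done
```

```text
position: [0.4528, 0.1998, 0.0544]
contact_force: [-0.4, -0.1, -1.6]
[ 0.01909588 -0.03382602  0.00965023]
position: [0.4529, 0.1999, 0.0537]
contact_force: [-0.7, -0.3, -2.8]
[ 0.0174678  -0.01551921 -0.00875946]
position: [0.453, 0.1999, 0.053]
contact_force: [0.2, -1.0, -2.1]
[0.01442798 0.05653861 0.00325052]
position: [0.453, 0.1998, 0.0523]
contact_force: [-0.5, 0.5, -1.8]
```

The template is free again and well down the dowels. I'll keep lowering it gently until it seats, at a TCP height of about 0.049.

```bash
for i in 1 2 3 ; do python3 -m handwheel '[{"tx":0,"ty":0,"tz":0.001,"roll":0},{"tx":0,"ty":0,"tz":0.003,"roll":0},{"tx":0,"ty":0,"tz":0.003,"roll":0}]'|egrep 'posi|contact'; python3 -c "
from cell import *;s=sense();print(s['moment'])";done
```

```text
position: [0.453, 0.1998, 0.0515]
contact_force: [0.3, -0.7, -1.8]
[ 0.03157514  0.03922332 -0.02728626]
position: [0.453, 0.1998, 0.0507]
contact_force: [0.8, 0.1, -2.1]
[-0.01402915 -0.01064615  0.01367378]
position: [0.453, 0.1998, 0.05]
contact_force: [0.5, -0.5, -1.3]
[-0.04591081 -0.05608164  0.03706316]
```

```bash
for i in 1 2 3 ; do python3 -m handwheel '[{"tx":0,"ty":0,"tz":0.001,"roll":0},{"tx":0,"ty":0,"tz":0.002,"roll":0},{"tx":0,"ty":0,"tz":0.002,"roll":0}]'|egrep 'posi|contact'; python3 -c "
from cell import *;s=sense();print(s['moment'])";done
```

```text
position: [0.453, 0.1998, 0.0495]
contact_force: [-0.2, 0.2, -2.4]
[-0.0167075   0.04868365  0.02489766]
position: [0.4531, 0.1998, 0.049]
contact_force: [0.7, -0.7, -2.0]
[ 0.00971911 -0.03352739  0.0156858 ]
position: [0.453, 0.1998, 0.0489]
contact_force: [-1.7, -0.8, 4.1]
[-0.12071588  0.40993441  0.0061108 ]
```

Seated: contact force is +4 N at z = 0.0489, as expected. Now I'll release and rise.

```bash
python3 -m handwheel '[{"tx":0,"ty":0,"tz":0,"roll":0},{"tx":0,"ty":0,"tz":0,"roll":0},{"tx":0,"ty":0,"tz":0,"roll":0},{"tx":0,"ty":0,"tz":0,"roll":0}]' 0.4; python3 -m handwheel '[{"tx":0,"ty":0,"tz":-0.05,"roll":0},{"tx":0,"ty":0,"tz":-0.2,"roll":0},{"tx":0,"ty":0,"tz":-0.4,"roll":0},{"tx":0,"ty":0,"tz":-0.5,"roll":0},{"tx":0,"ty":0,"tz":-0.5,"roll":0}]';python3 - <<'E'
from h import *
p,d=grab_frame("scene");q,_=grab_frame("top")
cv2.imwrite("pics/s3.png",p);cv2.imwrite("pics/t3.png",q)
cv2.imwrite("pics/b3.png",np.hstack([cv2.resize(p[230:330,180:300],(480,400),interpolation=0),cv2.resize(q[180:240,180:240],(320,320),interpolation=0).repeat(1,0)[:320] if 0 else cv2.resize(q[180:260,180:240],(300,400),interpolation=0)]))
E
```

```text
time: 16.77
position: [0.453, 0.1998, 0.0485]
ee_rot: [-2.093, -2.343, 0.0]
contact_force: [-0.3, -0.6, -0.3]
width: 0.402
finger_force: 0.0
time: 17.4
position: [0.454, 0.2001, 0.1762]
ee_rot: [2.091, 2.341, 0.006]
contact_force: [0.2, 0.7, -0.4]
width: 0.401
finger_force: 0.0
```

View pics/b3.png

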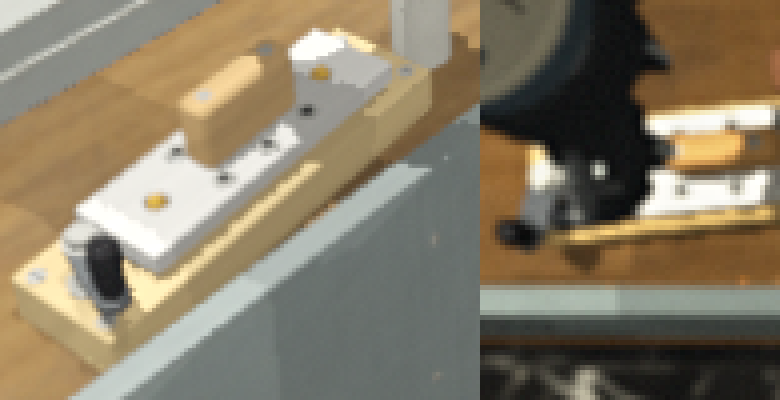

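The template is home, with brass showing in both holes. The clamp is still open, with its knob at scene (206,297). Next: shut the fingers and go to the far (+y) side of the knob, to push it round its arc.

```bash
python3 go.py .44 .26 .176 .6 .418 .334 .13 1.09 .418 .334 .057 1.36
```

```text
from [0.4529 0.1998 0.1736] 0.1125 -> tx 0.2450 ty -0.0240 tz -0.0095 roll -0.9750
from [0.44  0.26  0.176] 0.6 -> tx 0.2940 ty 0.0945 tz 0.1840 roll -0.9800
from [0.418 0.334 0.13 ] 1.09 -> tx 0.0000 ty 0.0000 tz 0.2920 roll -0.5400
```

```bash
python3 -m handwheel '[{"tx":0.1,"ty":-0.01,"tz":0,"roll":-0.3},{"tx":0.2,"ty":-0.02,"tz":0,"roll":-0.6},{"tx":0.245,"ty":-0.024,"tz":0,"roll":-0.9},{"tx":0.245,"ty":-0.024,"tz":0,"roll":-0.975},{"tx":0.245,"ty":-0.024,"tz":0,"roll":-0.975}]' 0;python3 -m handwheel '[{"tx":0.1,"ty":0.03,"tz":0,"roll":-0.3},{"tx":0.2,"ty":0.06,"tz":0.05,"roll":-0.6},{"tx":0.294,"ty":0.094,"tz":0.12,"roll":-0.9},{"tx":0.294,"ty":0.094,"tz":0.18,"roll":-0.98},{"tx":0.294,"ty":0.094,"tz":0.18,"roll":-0.98}]'; python3 go.py .418 .334 .057 1.36
```

```text
time: 18.12
position: [0.44, 0.2596, 0.1729]
ee_rot: [-1.469, -2.776, 0.002]
contact_force: [1.3, -0.3, 0.0]
width: 0.005
finger_force: 0.0
time: 18.75
position: [0.4176, 0.3333, 0.1275]
ee_rot: [-0.751, -3.049, 0.003]
contact_force: [-0.5, -0.9, 0.5]
width: -0.001
finger_force: 0.0
from [0.4176 0.3333 0.1275] 1.0874 -> tx -0.0001 ty 0.0034 tz 0.2818 roll -0.5451
```

```bash
python3 -m handwheel '[{"tx":0,"ty":0.003,"tz":0.08,"roll":-0.3},{"tx":0,"ty":0.003,"tz":0.16,"roll":-0.545},{"tx":0,"ty":0.003,"tz":0.24,"roll":-0.545},{"tx":0,"ty":0.003,"tz":0.28,"roll":-0.545},{"tx":0,"ty":0.003,"tz":0.28,"roll":-0.545}]'; for i in 1 2 3; do python3 -m handwheel '[{"tx":0,"ty":-0.01,"tz":0,"roll":0},{"tx":0,"ty":-0.016,"tz":0,"roll":0},{"tx":0,"ty":-0.016,"tz":0,"roll":0}]'|egrep 'pos|cont'; done; python3 - <<'E'
from h import *
p,d=grab_frame("scene");q,_=grab_frame("top");cv2.imwrite("pics/s4.png",p)
cv2.imwrite("pics/b4.png",np.hstack([cv2.resize(p[230:330,150:270],(480,400),interpolation=0),cv2.resize(q[180:260,160:220],(300,400),interpolation=0)]))
E
```

```text
time: 19.38
position: [0.4185, 0.3342, 0.0586]
ee_rot: [-0.329, -3.124, 0.001]
contact_force: [0.5, -0.2, 0.7]
width: 0.004
finger_force: 0.0
position: [0.4177, 0.3307, 0.059]
contact_force: [-0.2, 0.7, 0.4]
position: [0.4167, 0.3267, 0.0585]
contact_force: [0.4, 0.7, 0.2]
position: [0.4159, 0.3228, 0.0585]
contact_force: [-0.8, 0.4, 0.0]
```

View pics/b4.png

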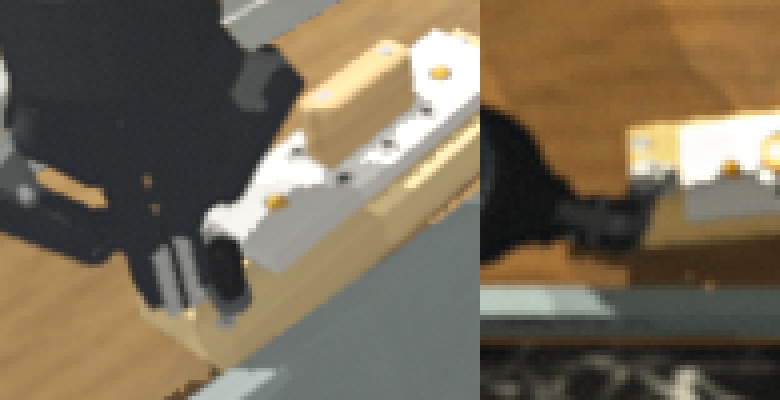

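The picture shows the shut fingers just short of the knob on its +y side, and the template home. I'll carry on pushing.

```bash
for i in 1 2; do python3 -m handwheel '[{"tx":0,"ty":-0.008,"tz":0,"roll":0},{"tx":0,"ty":-0.016,"tz":0,"roll":0},{"tx":0,"ty":-0.016,"tz":0,"roll":0}]'|egrep 'pos|cont'; done
python3 - <<'E'
from h import *
import go
p,y=go.cur();piv=np.array([.442,.297]);print(p,y)
h=float(8.5)/1000
# knob angle now from pusher: solve (p-piv).radial
for h in(.006,.008,.010,.0145):
    d=np.linalg.norm(p[:2]-piv);print(h,d)
for h in(.008,):
  off=.0075+h
  st=(p,y)
  for a in range(180,285,7):
    r=np.radians(a);e=np.array([np.cos(r),np.sin(r)]);t=np.array([-e[1],e[0]])
    q=piv+.034*e-off*t
    go.rows([*q,p[2],(r+np.pi/2-np.pi)],start=st)
    if a in(194,222,250): st=(np.array([*q,p[2]]),r-np.pi/2);print("--new call")
E
```

```text
position: [0.415, 0.3189, 0.0586]
contact_force: [-0.4, 1.5, -0.8]
position: [0.4143, 0.3148, 0.0585]
contact_force: [-0.5, 1.0, -0.3]
[0.41429767 0.31478998 0.05853513] 1.3622770472383336
0.006 0.03292267105318206
0.008 0.03292267105318206
0.01 0.03292267105318206
0.0145 0.03292267105318206
from [0.4143 0.3148 0.0585] 1.3623 -> tx 0.0227 ty -0.0142 tz -0.0000 roll -0.4170
from [0.4143 0.3148 0.0585] 1.3623 -> tx 0.0256 ty -0.0322 tz -0.0000 roll -0.6614
from [0.4143 0.3148 0.0585] 1.3623 -> tx 0.0263 ty -0.0504 tz -0.0000 roll -0.9057
--new call
from [0.4053 0.3038 0.0585] 1.8151 -> tx 0.0065 ty -0.0170 tz -0.0000 roll -0.2443
from [0.4053 0.3038 0.0585] 1.8151 -> tx 0.0110 ty -0.0347 tz -0.0000 roll -0.4887
from [0.4053 0.3038 0.0585] 1.8151 -> tx 0.0132 ty -0.0529 tz -0.0000 roll -0.7330
from [0.4053 0.3038 0.0585] 1.8151 -> tx 0.0132 ty -0.0711 tz -0.0000 roll -0.9774
--new call
from [0.4064 0.2858 0.0585] 2.3038 -> tx 0.0065 ty -0.0170 tz -0.0000 roll -0.2443
from [0.4064 0.2858 0.0585] 2.3038 -> tx 0.0110 ty -0.0347 tz -0.0000 roll -0.4887
from [0.4064 0.2858 0.0585] 2.3038 -> tx 0.0132 ty -0.0529 tz -0.0000 roll -0.7330
from [0.4064 0.2858 0.0585] 2.3038 -> tx 0.0132 ty -0.0711 tz -0.0000 roll -0.9774
--new call
from [0.4158 0.2704 0.0585] 2.7925 -> tx 0.0065 ty -0.0170 tz -0.0000 roll -0.2443
from [0.4158 0.2704 0.0585] 2.7925 -> tx 0.0110 ty -0.0347 tz -0.0000 roll -0.4887
from [0.4158 0.2704 0.0585] 2.7925 -> tx 0.0132 ty -0.0529 tz -0.0000 roll -0.7330
from [0.4158 0.2704 0.0585] 2.7925 -> tx 0.0132 ty -0.0711 tz -0.0000 roll -0.9774
```

```bash
python3 -m handwheel '[{"tx":0.011,"ty":-0.007,"tz":0,"roll":-0.2},{"tx":0.023,"ty":-0.014,"tz":0,"roll":-0.42},{"tx":0.024,"ty":-0.023,"tz":0,"roll":-0.54},{"tx":0.026,"ty":-0.032,"tz":0,"roll":-0.66},{"tx":0.026,"ty":-0.041,"tz":0,"roll":-0.78},{"tx":0.026,"ty":-0.05,"tz":0,"roll":-0.9},{"tx":0.026,"ty":-0.05,"tz":0,"roll":-0.9}]'|egrep 'pos|cont'; python3 -m handwheel '[{"tx":0.004,"ty":-0.008,"tz":0,"roll":-0.12},{"tx":0.007,"ty":-0.017,"tz":0,"roll":-0.24},{"tx":0.009,"ty":-0.026,"tz":0,"roll":-0.36},{"tx":0.011,"ty":-0.035,"tz":0,"roll":-0.49},{"tx":0.012,"ty":-0.044,"tz":0,"roll":-0.61},{"tx":0.013,"ty":-0.053,"tz":0,"roll":-0.73},{"tx":0.013,"ty":-0.062,"tz":0,"roll":-0.85},{"tx":0.013,"ty":-0.071,"tz":0,"roll":-0.98},{"tx":0.013,"ty":-0.071,"tz":0,"roll":-0.98}]'|egrep 'pos|cont';  python3 - <<'E'
from h import *
p,d=grab_frame("scene");q,_=grab_frame("top");cv2.imwrite("pics/s5.png",p)
cv2.imwrite("pics/b5.png",np.hstack([cv2.resize(p[230:330,150:270],(480,400),interpolation=0),cv2.resize(q[180:260,160:220],(300,400),interpolation=0)]))
E
```

```text
position: [0.4053, 0.304, 0.0586]
contact_force: [-1.3, 0.9, 0.1]
position: [0.4062, 0.2859, 0.0584]
contact_force: [-2.2, 0.7, 0.9]
```

View pics/b5.png

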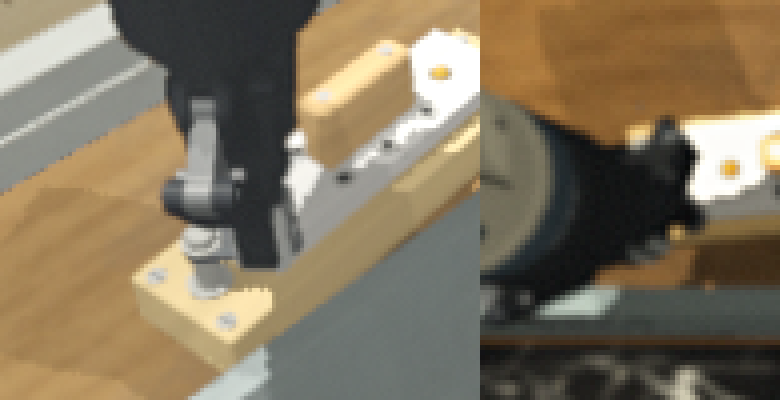

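The strap has left its open position and the fingers are in front of the knob, with the post clear at about (201,295). I'll continue round the arc.

```bash
python3 -m handwheel '[{"tx":0.004,"ty":-0.008,"tz":0,"roll":-0.12},{"tx":0.007,"ty":-0.017,"tz":0,"roll":-0.24},{"tx":0.009,"ty":-0.026,"tz":0,"roll":-0.36},{"tx":0.011,"ty":-0.035,"tz":0,"roll":-0.49},{"tx":0.012,"ty":-0.044,"tz":0,"roll":-0.61},{"tx":0.013,"ty":-0.053,"tz":0,"roll":-0.73},{"tx":0.013,"ty":-0.062,"tz":0,"roll":-0.85},{"tx":0.013,"ty":-0.071,"tz":0,"roll":-0.98},{"tx":0.013,"ty":-0.071,"tz":0,"roll":-0.98}]'|egrep 'pos|cont';python3 -m handwheel '[{"tx":0.004,"ty":-0.008,"tz":0,"roll":-0.12},{"tx":0.007,"ty":-0.017,"tz":0,"roll":-0.24},{"tx":0.009,"ty":-0.026,"tz":0,"roll":-0.36},{"tx":0.011,"ty":-0.035,"tz":0,"roll":-0.49},{"tx":0.011,"ty":-0.035,"tz":0,"roll":-0.49}]'|egrep 'pos|cont'; for i in 1 2; do python3 -m handwheel '[{"tx":0,"ty":-0.008,"tz":0,"roll":-0.1},{"tx":0.001,"ty":-0.012,"tz":0,"roll":-0.15},{"tx":0.001,"ty":-0.012,"tz":0,"roll":-0.15}]'|egrep 'pos|cont'; done
```

```text
position: [0.4158, 0.2706, 0.0584]
contact_force: [-1.4, 0.2, -0.3]
position: [0.4232, 0.2651, 0.0585]
contact_force: [-1.7, -1.2, 0.5]
position: [0.4261, 0.2646, 0.0585]
contact_force: [-3.6, -0.3, 0.2]
position: [0.4264, 0.2636, 0.0582]
contact_force: [-13.2, -5.1, 7.0]
```

Force jumped to 13 N, which is probably the stop. I'll back off, rise and look.

```bash
python3 -m handwheel '[{"tx":0,"ty":0.02,"tz":0,"roll":0},{"tx":0,"ty":0.05,"tz":0,"roll":0},{"tx":0,"ty":0.05,"tz":-0.1,"roll":0},{"tx":0,"ty":0.05,"tz":-0.3,"roll":0},{"tx":0,"ty":0.05,"tz":-0.5,"roll":0},{"tx":0.2,"ty":0.05,"tz":-0.6,"roll":0},{"tx":0.2,"ty":0.05,"tz":-0.6,"roll":0}]';python3 - <<'E'
from h import *
p,d=grab_frame("scene");q,_=grab_frame("top");cv2.imwrite("pics/s6.png",p);cv2.imwrite("pics/t6.png",q)
cv2.imwrite("pics/b6.png",np.hstack([cv2.resize(p[220:320,170:290],(480,400),interpolation=0),cv2.resize(q[180:260,190:250],(300,400),interpolation=0)]))
E
```

```text
time: 26.82
position: [0.4199, 0.2125, 0.2108]
ee_rot: [-2.266, 2.17, -0.004]
contact_force: [-0.2, 1.2, 0.6]
width: 0.001
finger_force: 0.0
```

View pics/b6.png

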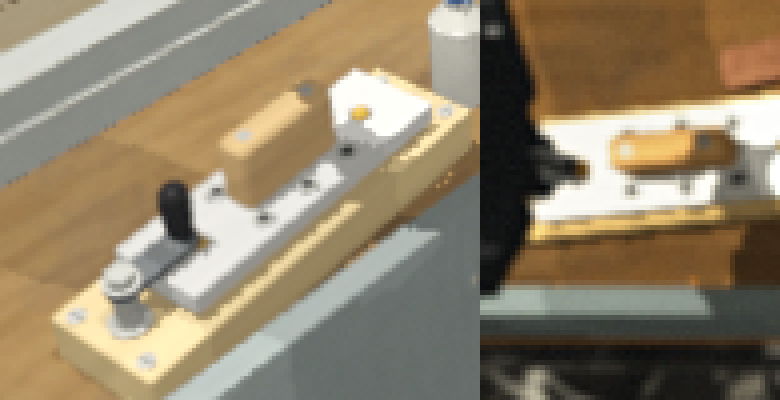

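The strap lies over the template end, with the knob near scene (214,272) and the post at (200.5,288). I'll check its angle numerically.

```bash
python3 - <<'E'
from h import *
s=cv2.imread("pics/s6.png")
b=blobs(s,(0,0,0),(180,255,75),(204,260,18,26));print([(x[0],x[1]) for x in b[:3]])
s0=cv2.imread("pics/s4.png")
K=plane("scene",b[0][1],.065);K0=plane("scene",(206.08,296.76),.063);print(K,K0)
# dowel line in scene frame: mid, yaw
m=np.array([.4512,.1988]);yaw=.113;c,sn=np.cos(yaw),np.sin(yaw)
L=lambda P:(np.array([[c,sn],[-sn,c]])@(P[:2]-m))*1000
print("knob end",L(K),"knob start",L(K0))
P=plane("scene",(200.5,288),.055);print("post",[L(plane("scene",(200.5,288),z)).round(1) for z in(.05,.055,.06)])
E
```

```text
[(92, array([213.68, 272.66]))]
[0.44516552 0.2604239  0.065     ] [0.41021986 0.30164963 0.063     ]
knob end [ 0.95269542 61.91132417] knob start [-29.12149112 106.81459189]
post [array([ 4.9, 91. ]), array([ 0.4, 94. ]), array([-4.1, 96.9])]
```

The knob axis is within 1 mm of the block's centreline, so the strap is on its stop. I'll hand the job in.

```bash
python3 -c "
from cell import *
print(finish_job())"
```

```text
the job is handed in; nothing more can be done
None
```

The template is seated on both dowels, flush on the steel strip, and the clamp strap is swung over its end to the stop. I didn't move the bottle, rubber or wheelset, and the job was handed in at about 27 s.

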